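Put the orange kit back into the tool tray

TASK

The repair is done: put the four orange-handled tools of the boat's kit (screwdriver, side cutters, tape measure and adjustable spanner) back into the black lift-out tray, each lying flat on the yellow floor of the cut-out that has its own outline, the right way round. Leave the blue screwdriver and the red-and-yellow pliers, which belong to someone else, lying where they are.

Things in the scene. Friction and masses are not known exactly. Their poses are not given: they have to be found in the camera images.
- driver_mid (a point): Stubby screwdriver with an ORANGE handle with black ribs, lying on its side, 115 mm long. This point is the middle of the handle, half-way up (14 mm above its underside). The handle is 28 mm thick and 70 mm long (35 mm either way along x from this point); +x points along the bare steel blade, whose tip is 79 mm from this point; z up. Grip the handle across y. 75 g.
- cutters_mid (a point): Small side cutters with two ORANGE handles with black grips, lying flat, 115 mm long, 14 mm thick, rigid. This point lies between the handles, half-way up (7 mm above the underside); here they measure 43 mm over both, across y: pinch both together. +x points to the dark steel jaws (end 71 mm away); the handle ends, 50 mm wide over both, are 44 mm away along -x; z up. 100 g.
- tape_mid (a point): Pocket tape measure lying flat, an ORANGE square case with black bumpers and a round pale disc on top, 54 x 54 mm and 28 mm high. This point is its centre, 14 mm above the underside; x and y are along its sides, z up. Grip across 54 mm. Which of its four sides faces which way in its pocket does not matter. 130 g.
- spanner_mid (a point): Small adjustable spanner with an ORANGE grip with a black inlay, lying flat, 116 mm long and 14 mm thick. This point is on the grip, half-way up (7 mm above the underside), where the grip is 20 mm wide across y. +x points to the steel head (40 mm wide, from 15 mm to 54 mm ahead of this point); the grip ends 62 mm away along -x; z up. 120 g.
- blue_driver_mid (a point): Stubby screwdriver of the same shape as the orange one but with a BLUE handle, not part of the kit: it stays where it lies. This point is the middle of the handle, 14 mm up; +x along the blade.
- red_pliers_mid (a point): Small pointed pliers with RED-and-yellow handles, 117 mm long, not part of the kit: they stay where they lie. This point lies between the handles, 7 mm up; +x to the jaws.
- inlay_driver_seat (a point): Pocket of the screwdriver: yellow-floored cut-out in its outline (44 mm wide for the handle, 24 for the blade) in a hard black block, 140 x 104 mm, fixed in the black tray. Point: on the pocket floor (10 mm above the table) where the handle's middle belongs; +x to the blade's end; z up. Pocket 12 mm deep, 8 mm play; tray rim 25 mm above table. A finger scoop of the same depth, 46 mm along x, 95 mm along y, centred on the point, crosses it.
- inlay_cutters_seat (a point): Pocket of the side cutters: yellow-floored cut-out in its outline (66 mm wide for the handles, 38 for the jaws) in a hard black block, 140 x 104 mm, fixed in the black tray. Point: on the pocket floor (10 mm above the table) where the handles' mid point belongs; +x to the jaws' end; z up. Pocket 12 mm deep, 8 mm play; tray rim 25 mm above table. A finger scoop of the same depth, 46 mm along x, 95 mm along y, centred on the point, crosses it.
- inlay_tape_seat (a point): Pocket of the tape measure: yellow-floored cut-out in its outline (70 x 70 mm) in a hard black block, 140 x 104 mm, fixed in the black tray. Point: on the pocket floor (10 mm above the table) where the centre of the case belongs; x along the block's long side; z up. Pocket 12 mm deep, 8 mm play; tray rim 25 mm above table. A finger scoop of the same depth, 46 mm along x, 95 mm along y, centred on the point, crosses it.
- inlay_spanner_seat (a point): Pocket of the spanner: yellow-floored cut-out in its outline (35 mm wide for the grip, 56 for the head) in a hard black block, 140 x 104 mm, fixed in the black tray. Point: on the pocket floor (10 mm above the table) where the grip point belongs; +x to the head's end; z up. Pocket 12 mm deep, 8 mm play; tray rim 25 mm above table. A finger scoop of the same depth, 46 mm along x, 95 mm along y, centred on the point, crosses it.
Not all that is in view belongs to the job. What is shaped like the part that bears spanner_mid but pink is not meant. What is shaped like the part that bears inlay_tape_seat but pink is not meant.

How it is judged:
At the end, for the whole second after the job is handed in: Each of the four orange tools lies at rest in its own pocket: its point within 15 mm of the pocket's point seen from above, no more than 5 mm above its resting height on the floor, level within 0.12 rad and (except the tape measure) the right way round and in line within 0.35 rad (horizontal distance between driver_mid and inlay_driver_seat below 0.015 m and z of driver_mid in the frame of inlay_driver_seat below 0.019 m and linear speed of each of driver, cutters, tape, spanner below 0.02 m/s and angle between driver_mid's own x axis and vertical between 1.45 and 1.69 rad and angle between the x axis of driver_mid and the x axis of inlay_driver_seat, either way round below 0.35 rad and x of driver in the frame of inlay_driver_seat above 0.002 m and horizontal distance between cutters_mid and inlay_cutters_seat below 0.015 m and z of cutters_mid in the frame of inlay_cutters_seat below 0.012 m and angle between each of cutters_mid, tape_mid, spanner_mid's own z axis and vertical below 0.12 rad and angle between the x axis of cutters_mid and the x axis of inlay_cutters_seat, either way round below 0.35 rad and x of cutters in the frame of inlay_cutters_seat above 0.002 m and horizontal distance between tape_mid and inlay_tape_seat below 0.015 m and z of tape_mid in the frame of inlay_tape_seat below 0.019 m and horizontal distance between spanner_mid and inlay_spanner_seat below 0.015 m and z of spanner_mid in the frame of inlay_spanner_seat below 0.012 m and angle between the x axis of spanner_mid and the x axis of inlay_spanner_seat, either way round below 0.35 rad and x of spanner in the frame of inlay_spanner_seat above 0.002 m); the robot touches nothing.
It fails at once if the blue screwdriver (not part of the kit) is moved more than 30 mm (distance of blue_driver_mid from where it was at the start of the episode above 0.03 m).
It fails at once if the red-and-yellow pliers (not part of the kit) is moved more than 30 mm (distance of red_pliers_mid from where it was at the start of the episode above 0.03 m).
It also fails if it takes over 109 s, if anything falls off the work surface, if the arm or the gripper's body presses on something with over 40 N, if the wrist force passes 120 N, or if a joint passes its speed limit or range.

ROBOT

A 6-joint arm with a two-finger parallel gripper is mounted at the origin on the work surface. World frame = base frame: x ahead of the robot, y to its left, z up, the work surface at z = 0. Lengths are in m, angles in rad, forces in N, time in s.
With the tool pointing down it reaches from about 0.375 to 0.925 m from the base axis. Payload 5.7 kg.
Tool frame: the origin (TCP) lies midway between the tips of the shut fingers; the grasp point (between the pads) lies 19 mm behind it; z points along the fingers, y is the line along which they close (so a half turn about z gives the same grasp; the last joint's range is limited). The gripper opens to 88 mm and grips with 3 to 60 N. Pads are 20 mm wide; open, the fingers measure 115 mm over their backs; the gripper's body (75 mm by 178 mm) begins 61 mm behind the grasp point.
Start: joints at [-1.454, 0.359, 1.51, -0, 1.272, -0.115], TCP at [0.138, -0.584, 0.223] pointing down, gripper open.
Joint ranges: [-2.97, 2.97], [-1.01, 2.36], [0.21, 2.38], [-0.96, 4.11], [0.2, 2.71], [-2.98, 2.98]. Speed limits (rad/s): [2.39, 2.39, 3.14, 3.14, 3.14, 3.14].

INTERFACE

Orientations are given as a unit quaternion [x, y, z, w].
In Python, from bench import move_ptp, servo_line, goto_joints, move_gripper, sleep, inverse_kinematics, capture, PlanningError, close_job, spot_in, silhouettes, current_clock, current_joint_pos, current_qvel, current_joint_torque, current_position, current_orientation, current_force, current_torque, current_finger_gap, current_grip_force gives the robot as it stands. Calls block until the motion is done:
- move_ptp(position, orientation): joint-space move of the TCP to a pose.
- servo_line(position, orientation=None, rate=0.15, contact_N=None): straight line of the TCP; orientation=None keeps the orientation; rate is the mean speed in m/s. With contact_N (N) it stops when the force on the tool has changed by that much, and returns True; else False.
- goto_joints(angles): joint-space move.
- move_gripper(opening): finger opening in m; the grip force is fixed at half the most; returns when the fingers have stopped.
- sleep(seconds).
- inverse_kinematics(position, orientation): joint angles nearest the present ones, or None.
- capture(name): name is "side" or "top" or "wrist"; returns a dict with "image" (480x640x3 uint8, blue, green, red), "range_z" (480x640 float32, m along the optical axis (not along the pixel's ray), 0 where there is no reading), "intrinsics" (3x3 intrinsics, pixels), "k1" (the pictures are not rectified: a ray, as slopes to the right and down, at radius r is drawn at 1 + k1 r^2 times it, then the intrinsics apply), "R" (3x3) and "t" (3): a world point X has camera coordinates R X + t. Camera axes: x right, y down, z forward; pixel columns grow to the right and rows downward; lengths in m; the calibration is good to about 2 mm. A picture is of the moment at which its call begins.
A pose or a line that the arm cannot do raises PlanningError and nothing moves.
- close_job(): hands the job in; it is judged then, once.
Trained networks look in the newest picture that a camera, given by its name, has taken for a name from the list of things; names that differ only in an ending like _2 or _b are one class to them, and where a whole thing is asked for, a point or a joint stands for the part that bears it (a point fixed in the world has none). Each returns a list of dicts, best first, with "conf" (0 to 1); they miss things now and then, are a little off and sometimes report something else, mostly with a low value. They report only what shows in the picture. A call takes as long as a camera call. They do not tell look-alikes from the thing itself.
- spot_in(camera, query): "xy" ([column, row] in pixels, amid what is visible of it).
- silhouettes(camera, query): "region" (480x640 bool, what is visible of it) and "xy" ([column, row] in pixels, amid what is visible of it).
Readings, each from a call of its own:
- current_clock(): time.
- current_joint_pos(): joint angles.
- current_qvel(): joint speeds.
- current_joint_torque(): joint torques, N m.
- current_position(): TCP position.
- current_orientation(): TCP orientation.
- current_force(): force on the tool from outside, world axes, zero at the start.
- current_torque(): the same for the moment, N m.
- current_finger_gap(): finger opening in m.
- current_grip_force(): force on a finger pad.
Only numpy, scipy, OpenCV 4.12 (cv2) and the standard library are available. Lean on these libraries where they do the work, as an engineer would, in place of code of your own. Each camera call takes 0.05 s, during which the arm holds its last target. There are 200 camera calls.

## Working session

There is one attempt and no reset: what is moved stays moved. The work goes in short steps, each a Python script; the robot and the scene stay as the last script left them, time stands still between calls to the robot, and variables do not carry over. Pictures are saved under pics/ and viewed, at most 14 in all, crops included, and the job is handed in when it is done.

```bash
mkdir -p pics; cat > h.py <<'E'
import numpy as np, cv2
from bench import *
def snap(name, fn=None):
    c=capture(name)
    if fn: cv2.imwrite('pics/'+fn,c['image'])
    return c
def ray(c,u,v):
    K=c['intrinsics']; d=((u-K[0,2])/K[0,0],(v-K[1,2])/K[1,1]); x,y=d
    for _ in range(20):
        s=1+c['k1']*(x*x+y*y); x,y=d[0]/s,d[1]/s
    return np.array([x,y,1.0])
def at_z(c,u,v,z):
    o=-c['R'].T@c['t']; r=c['R'].T@ray(c,u,v); return o+r*(z-o[2])/r[2]
def at_depth(c,u,v,w=2):
    u0,v0=int(round(u)),int(round(v)); p=c['range_z'][v0-w:v0+w+1,u0-w:u0+w+1]; p=p[p>0]
    return c['R'].T@(ray(c,u,v)*np.median(p)-c['t'])
E
python3 - <<'E'
from h import *
print(current_clock())
for n in ('top','side'):
    c=snap(n,n+'0.png'); print(n,(-c['R'].T@c['t']).round(3),c['intrinsics'][0,0])
    for q in ['driver_mid','cutters_mid','tape_mid','spanner_mid','blue_driver_mid','red_pliers_mid','inlay_driver_seat','inlay_cutters_seat','inlay_tape_seat','inlay_spanner_seat']:
        print(q,[(np.round(d['xy']).tolist(),round(d['conf'],2),at_depth(c,*d['xy']).round(3).tolist()) for d in spot_in(n,q)])
E
```

```text
0.0
top [ 0.302 -0.011  0.834] 463.33039273896077
driver_mid [([286.0, 249.0], 0.67, [0.441, 0.052, 0.026]), ([471.0, 161.0], 0.23, [0.62, -0.284, 0.01])]
cutters_mid [([149.0, 238.0], 0.61, [0.456, 0.301, 0.007])]
tape_mid [([165.0, 160.0], 0.8, [0.599, 0.279, 0.028])]
spanner_mid [([220.0, 240.0], 0.97, [0.456, 0.173, 0.012]), ([152.0, 342.0], 0.93, [0.273, 0.277, 0.014])]
blue_driver_mid [([290.0, 153.0], 0.56, [0.619, 0.051, 0.027])]
red_pliers_mid [([222.0, 169.0], 0.55, [0.594, 0.181, 0.0]), ([468.0, 237.0], 0.27, [0.475, -0.274, 0.009]), ([288.0, 252.0], 0.16, [0.436, 0.048, 0.027])]
inlay_driver_seat [([466.0, 236.0], 0.66, [0.477, -0.272, 0.01])]
inlay_cutters_seat [([474.0, 160.0], 0.6, [0.621, -0.289, 0.01])]
inlay_tape_seat [([408.0, 230.0], 0.74, [0.485, -0.168, 0.009]), ([479.0, 365.0], 0.57, [0.25, -0.288, 0.006])]
inlay_spanner_seat [([418.0, 157.0], 0.97, [0.626, -0.185, 0.009]), ([287.0, 251.0], 0.71, [0.438, 0.05, 0.027])]
side [-0.154  0.787  0.644] 575.661032988215
driver_mid [([312.0, 248.0], 0.93, [0.43, 0.051, 0.026])]
cutters_mid [([214.0, 319.0], 0.74, [0.444, 0.305, 0.011]), ([353.0, 200.0], 0.45, [0.492, -0.183, 0.01])]
tape_mid [([160.0, 276.0], 0.66, [0.597, 0.292, 0.029])]
spanner_mid [([305.0, 348.0], 0.83, [0.274, 0.269, 0.014]), ([261.0, 282.0], 0.79, [0.45, 0.178, 0.011])]
blue_driver_mid [([238.0, 226.0], 0.93, [0.616, 0.066, 0.018]), ([338.0, 165.0], 0.62, [0.626, -0.312, 0.014])]
red_pliers_mid [([205.0, 258.0], 0.98, [0.604, 0.176, 0.002])]
inlay_driver_seat [([377.0, 184.0], 0.69, [0.489, -0.283, 0.011])]
inlay_cutters_seat [([339.0, 170.0], 0.61, [0.608, -0.293, 0.012])]
inlay_tape_seat [([472.0, 221.0], 0.68, [0.222, -0.241, 0.021]), ([352.0, 200.0], 0.62, [0.494, -0.183, 0.009])]
inlay_spanner_seat [([307.0, 180.0], 0.97, [0.641, -0.201, 0.011])]
```

View pics/top0.png

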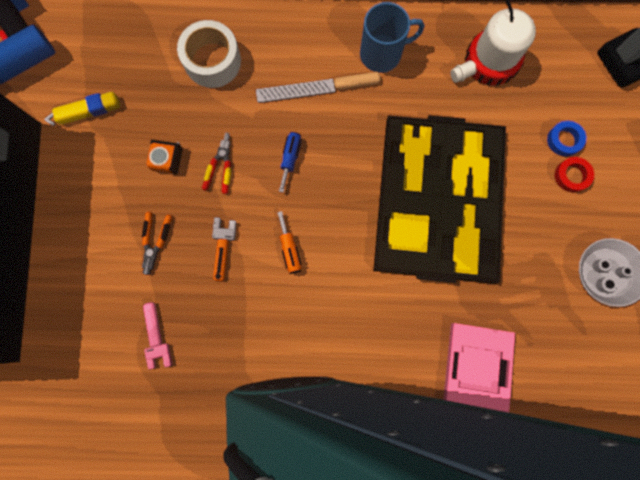

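```bash
python3 - <<'E'
import cv2
im=cv2.imread('pics/top0.png')
cv2.imwrite('pics/crops.png',cv2.vconcat([cv2.resize(im[125:275,115:325],(800,300*800//420*1),interpolation=cv2.INTER_CUBIC)[:, :],]))
cv2.imwrite('pics/tray.png',cv2.resize(im[110:280,375:530],(547,600),interpolation=cv2.INTER_CUBIC))
E
```

```text
(no output)
```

View pics/crops.png

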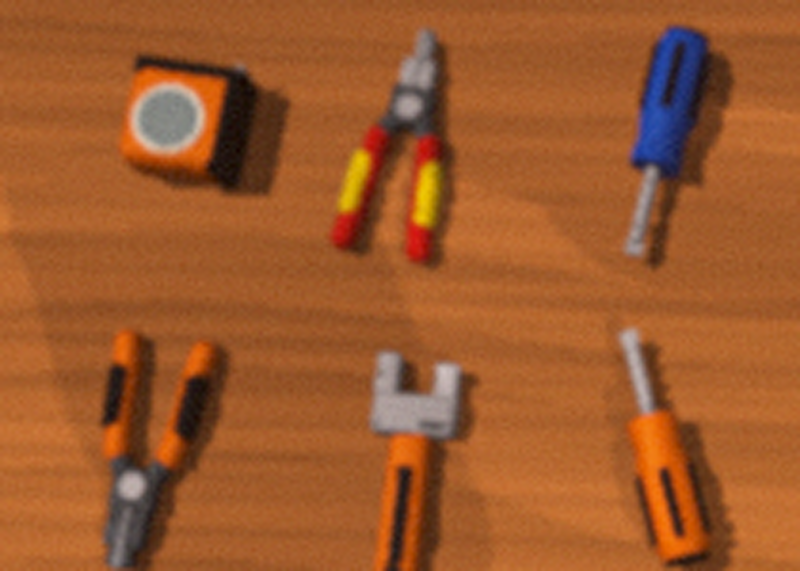

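View pics/tray.png

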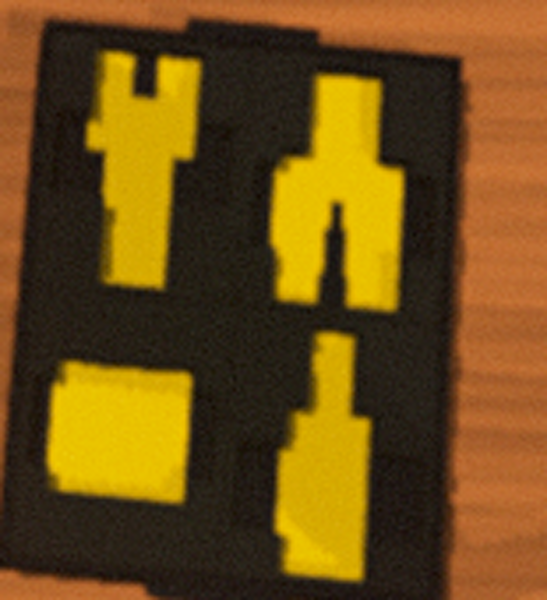

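The picture shows these things:
- **Orange kit:** driver (287,245), cutters (155,240), spanner (222,248) and tape (163,157).
- **Look-alikes:** blue driver (289,160), red pliers (218,163), pink spanner (155,335) and pink tray (480,365).
- **Pockets in the black tray:** spanner (415,157), cutters (470,165), tape (409,232) and driver (467,240).

The blade, jaws and head ends of the pockets all point up in the image (+x). The driver and spanner already point that way. The cutters point down, so they need a half turn. The crops confirm I should take the orange ones and use the black tray. Both cameras put the tops and floors at the expected heights: tape 28 mm, driver 26, spanner 12–14, pocket floors about 10.

Next I'll get a closer look with the wrist camera.

```bash
cat >> h.py <<'E'
def quat(yaw):  # tool down; tool x axis at world angle yaw
    return [float(np.cos(yaw/2)),float(np.sin(yaw/2)),0.,0.]
def cloud(c):
    K=c['intrinsics']; v,u=np.mgrid[0:480,0:640]; D=np.array([c['k1'],0,0,0,0.])
    # one-term model, inverted by cv2
    p=cv2.undistortPoints(np.stack([u,v],-1).reshape(-1,1,2).astype(np.float64),K,D).reshape(480,640,2)
    X=np.dstack([p,np.ones((480,640))])*c['range_z'][...,None]
    P=(X-c['t'])@c['R']; P[c['range_z']<=0]=np.nan
    return P
E
python3 - <<'E'
from h import *
print(current_orientation())
for yaw in (0,np.pi):
    for p in ([.5,-.23,.35],[.45,.17,.35],[.45,.3,.1],[.6,.28,.1]): print(yaw,p,np.round(inverse_kinematics(p,quat(yaw)),2) if inverse_kinematics(p,quat(yaw)) is not None else None)
E
```

```text
[ 9.93289117e-01  1.15657794e-01  9.71313653e-06 -7.08550123e-05]
0 [0.5, -0.23, 0.35] [-0.56  0.2   1.43 -0.    1.52  1.01]
0 [0.45, 0.17, 0.35] [ 0.22  0.09  1.56 -0.    1.5   1.79]
0 [0.45, 0.3, 0.1] [ 0.46  0.42  1.77 -0.    0.95  2.03]
0 [0.6, 0.28, 0.1] [ 0.33  0.56  1.49 -0.    1.09  1.9 ]
3.141592653589793 [0.5, -0.23, 0.35] [-0.56  0.2   1.43 -0.    1.52 -2.13]
3.141592653589793 [0.45, 0.17, 0.35] [ 0.22  0.09  1.56 -0.    1.5  -1.35]
3.141592653589793 [0.45, 0.3, 0.1] [ 0.46  0.42  1.77 -0.    0.95 -1.11]
3.141592653589793 [0.6, 0.28, 0.1] [ 0.33  0.56  1.49 -0.    1.09 -1.24]
```

```bash
python3 - <<'E'
from h import *
move_ptp([.5,-.23,.36],quat(0)); c=snap('wrist','w_tray.png'); print(current_clock(),(-c['R'].T@c['t']).round(3),c['R'].round(2).tolist())
np.savez('w_tray.npz',**c)
move_ptp([.48,.17,.36],quat(0)); c=snap('wrist','w_tools.png'); print(current_clock(),(-c['R'].T@c['t']).round(3))
np.savez('w_tools.npz',**c)
a,b=cv2.imread('pics/w_tray.png'),cv2.imread('pics/w_tools.png')
cv2.imwrite('pics/w2.png',cv2.resize(cv2.hconcat([a,b]),(800,300)))
E
```

```text
3.05 [ 0.584 -0.231  0.521] [[-0.0, -1.0, -0.0], [-0.95, 0.0, 0.31], [-0.31, 0.0, -0.95]]
4.5833 [0.565 0.169 0.522]
```

View pics/w2.png

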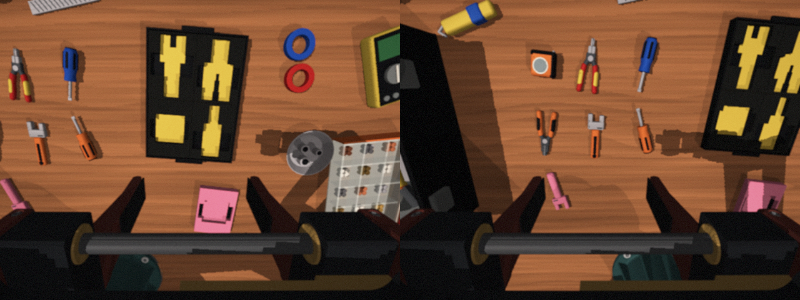

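```bash
cat >> h.py <<'E'
def rect(xy, long_dir=None):
    """min-area rectangle: centre, x-axis yaw of the long side, length, width"""
    (cx,cy),(w,h),a=cv2.minAreaRect((xy*1000).astype(np.float32))
    if w<h: w,h,a=h,w,a+90
    a=(a+90)%180-90
    return np.array([cx,cy])/1000,np.radians(a),w,h
OFF=dict(driver=.0215,cutters=.0135,tape=0,spanner=-.004)
def hsv(c): return cv2.cvtColor(c['image'],cv2.COLOR_BGR2HSV)
def biggest(m):
    n,l,s,_=cv2.connectedComponentsWithStats(m.astype(np.uint8),connectivity=8)
    return l==1+np.argmax(s[1:,4])
E
cat > meas.py <<'E'
from h import *
w=dict(np.load('w_tray.npz')); t=dict(np.load('w_tools.npz')); top=capture('top')
S=dict(driver=(.477,-.272),cutters=(.621,-.289),tape=(.485,-.168),spanner=(.626,-.185))
T=dict(driver=(.445,.052),cutters=(.456,.301),tape=(.599,.279),spanner=(.456,.173))
for lab,c in (('wrist',w),('top',top)):
    P=cloud(c); H=hsv(c); yel=(H[...,0]>20)&(H[...,0]<34)&(H[...,1]>150)&(H[...,2]>80)
    for n,s in S.items():
        m=biggest(yel&(np.hypot(P[...,0]-s[0],P[...,1]-s[1])<.085))
        xy=np.array([at_z(c,u,v,.010)[:2] for v,u in np.argwhere(m)])
        k,a,L,W=rect(xy); print(lab,'seat',n,k.round(4),'yaw',round(a,3),round(L),round(W),'z',np.nanmedian(P[m][:,2]).round(4))
for lab,c in (('wrist',t),('top',top)):
    P=cloud(c); H=hsv(c); org=(H[...,0]>3)&(H[...,0]<17)&(H[...,1]>205)&(H[...,2]>130)
    for n,s in T.items():
        near=np.hypot(P[...,0]-s[0],P[...,1]-s[1])<.08
        m=biggest(near&(P[...,2]>.005))
        Q=P[m]; k,a,L,W=rect(Q[:,:2]); o=P[near&org&m]
        print(lab,'tool',n,k.round(4),'yaw',round(a,3),round(L),round(W),'top',np.percentile(Q[:,2],90).round(4),'orange mean',o[:,:2].mean(0).round(3),len(o))
E
python3 meas.py
```

```text
wrist seat driver [ 0.4726 -0.2707] yaw -0.083 130 47 z 0.01
wrist seat cutters [ 0.614  -0.2819] yaw -0.084 131 69 z 0.0098
wrist seat tape [ 0.4814 -0.1658] yaw 1.487 74 71 z 0.0101
wrist seat spanner [ 0.6228 -0.1776] yaw -0.064 133 59 z 0.0098
top seat driver [ 0.4744 -0.2719] yaw -0.079 129 48 z 0.0099
top seat cutters [ 0.6151 -0.2823] yaw -0.064 129 70 z 0.0099
top seat tape [ 0.4822 -0.1671] yaw 1.491 73 70 z 0.0099
top seat spanner [ 0.6238 -0.1776] yaw -0.087 131 59 z 0.0097
wrist tool driver [0.5045 0.1023] yaw 1.457 17 15 top 0.4674 orange mean [nan nan] 0
wrist tool cutters [0.4495 0.296 ] yaw -0.124 114 48 top 0.0138 orange mean [0.478 0.295] 17
wrist tool tape [0.6105 0.2844] yaw -0.066 57 55 top 0.0295 orange mean [0.586 0.291] 12
wrist tool spanner [0.4909 0.1742] yaw 1.565 138 48 top 0.4742 orange mean [nan nan] 0
top tool driver [0.4783 0.1052] yaw -0.013 67 51 top 0.4833 orange mean [0.447 0.123] 2
top tool cutters [0.4658 0.2364] yaw -0.097 42 33 top 0.4831 orange mean [nan nan] 0
top tool tape [0.5988 0.2855] yaw 1.45 54 37 top 0.0298 orange mean [0.589 0.288] 146
top tool spanner [0.4689 0.1742] yaw -1.471 160 62 top 0.6068 orange mean [0.447 0.123] 2meas.py:17: RuntimeWarning: Mean of empty slice.
  print(lab,'tool',n,k.round(4),'yaw',round(a,3),round(L),round(W),'top',np.percentile(Q[:,2],90).round(4),'orange mean',o[:,:2].mean(0).round(3),len(o))
  ret = um.true_divide(
```

```bash
sed -i "s/(P\[...,2\]>.005)/(P[...,2]>.005)\&(P[...,2]<.04)/" meas.py; python3 meas.py 2>/dev/null | grep tool; python3 - <<'E'
import cv2
im=cv2.imread('pics/w_tools.png'); cv2.imwrite('pics/close.png',cv2.resize(im[40:270,190:430],(600,575),interpolation=cv2.INTER_CUBIC))
E
```

```text
wrist tool driver [0.4571 0.0533] yaw 0.287 115 29 top 0.028 orange mean [0.446 0.048] 24
wrist tool cutters [0.4495 0.296 ] yaw -0.124 114 48 top 0.0138 orange mean [0.478 0.295] 17
wrist tool tape [0.6105 0.2844] yaw -0.066 57 55 top 0.0295 orange mean [0.586 0.291] 12
wrist tool spanner [0.4418 0.1702] yaw -0.014 116 39 top 0.0148 orange mean [0.436 0.166] 9
top tool driver [0.4567 0.0509] yaw 0.281 115 28 top 0.028 orange mean [0.436 0.046] 443
top tool cutters [0.447  0.2941] yaw -0.121 112 49 top 0.0138 orange mean [0.473 0.291] 315
top tool tape [0.5988 0.2854] yaw 1.426 54 36 top 0.0295 orange mean [0.589 0.288] 146
top tool spanner [0.4396 0.1685] yaw -0.051 114 40 top 0.0148 orange mean [0.421 0.169] 334
```

View pics/close.png

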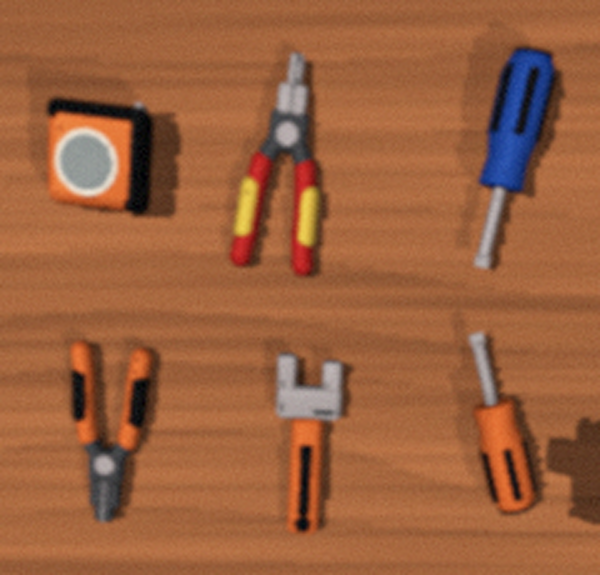

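Wrist and top views agree within about 2.5 mm. Sizes (115×28, 114×48, 57×55, 116×39 mm) and heights all match the text. I'll do the driver first.

```bash
cat >> h.py <<'E'
SEAT=dict(driver=(.4521,-.2696),cutters=(.6010,-.2810),tape=(.4818,-.1665),spanner=(.6273,-.1779)); YS=-.08
TOOL=dict(driver=(.436,.0468,.23,.028),cutters=(.4614,.2934,-.122,.043),tape=(.609,.2844,-.066,.054),spanner=(.445,.1693,-.04,.020))
def pick(n):
    x,y,a,w=TOOL[n]; q=quat(a); move_gripper(min(w+.028,.080))
    move_ptp([x,y,.09],q); hit=servo_line([x,y,.003],q,rate=.08,contact_N=15)
    if hit: print('contact',current_position())
    move_gripper(0.0); g=current_finger_gap(); print(n,'gap',round(g,4),'force',current_grip_force())
    servo_line([x,y,.12],q,rate=.15); print('lifted gap',current_finger_gap(),'t',current_clock())
    return g
def place(n,flip=0,dx=0,dy=0):
    x,y=SEAT[n]; x+=dx; y+=dy; q=quat(YS+flip*np.pi); w=TOOL[n][3]
    move_ptp([x,y,.12],q); servo_line([x,y,.05],q,rate=.15)
    hit=servo_line([x,y,.014],q,rate=.04,contact_N=12); z=current_position()[2]
    print('hit',hit,'z',round(z,4),current_force())
    if z>.019: return False
    move_gripper(min(w+.018,.062)); servo_line([x,y,.12],q,rate=.12); print('t',current_clock()); return True
E
python3 - <<'E'
from h import *
pick('driver') and place('driver')
c=snap('wrist','a1.png')
E
```

```text
driver gap 0.0278 force 29.43145841360092
lifted gap 0.02836801971429428 t 9.225
hit False z 0.0141 [-0.32357306 -0.38095306 -0.77842563]
t 13.6333
```

View pics/a1.png

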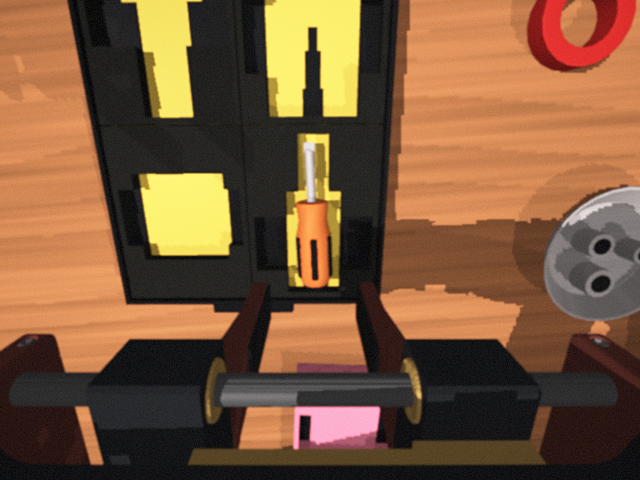

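The driver (315,215) lies in its pocket, blade the right way. Next come the spanner, tape and cutters.

```bash
python3 - <<'E'
from h import *
for n,f in (('spanner',0),('tape',0),('cutters',1)):
    g=pick(n)
    if abs(g-TOOL[n][3])>.006 or not place(n,f): print('STOP',n); break
else:
    move_ptp([.47,-.23,.30],quat(0))
c=snap('wrist','a2.png'); np.savez('a2.npz',**c)
E
```

```text
spanner gap 0.0198 force 29.987541139125824
lifted gap 0.019680645284725004 t 18.2833
hit False z 0.0142 [-0.26139219  0.84882702 -2.6293914 ]
t 22.95
tape gap 0.0539 force 29.767447113990784
lifted gap 0.05442145332970977 t 28.1417
hit False z 0.0141 [ 0.69468721 -1.22885312 -1.29722303]
t 32.925
cutters gap 0.0431 force 29.982330948114395
lifted gap 0.042924910597899 t 37.75
hit False z 0.0142 [ 0.39834251 -0.20000258 -0.97030127]
t 44.425
```

View pics/a2.png

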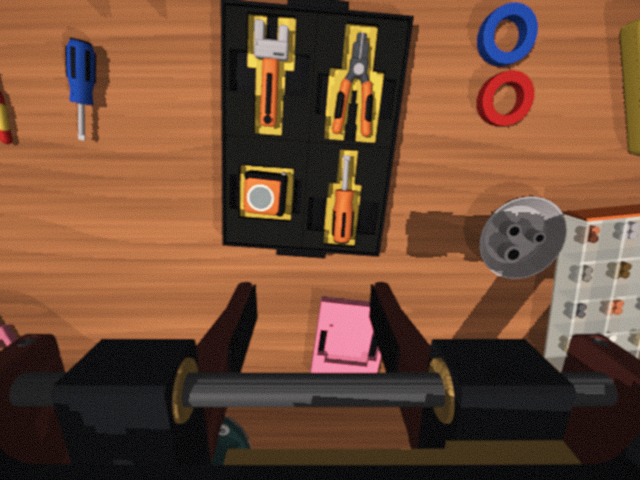

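All four lie in their pockets: spanner (269,75), cutters (357,90), tape (264,195) and driver (344,205). The ends point the right way. I'll check the heights by depth, then hand in.

```bash
python3 - <<'E'
from h import *
c=dict(np.load('a2.npz')); P=cloud(c); H=hsv(c); ok=True
org=(H[...,0]>2)&(H[...,0]<18)&(H[...,1]>170)&(H[...,2]>100)
for n,z in dict(driver=.038,cutters=.024,tape=.038,spanner=.024).items():
    s=SEAT[n]; near=np.hypot(P[...,0]-s[0],P[...,1]-s[1])<.055
    Q=P[near&org&(P[...,2]>.015)]; zz=np.percentile(Q[:,2],90); k=Q[:,:2].mean(0)-s
    print(n,'top',round(zz,4),'want',z,'orange mean-seat',k.round(4)); ok&=abs(zz-z)<.004
print(ok,current_clock())
if ok: print(close_job())
E
```

```text
driver top 0.0381 want 0.038 orange mean-seat [0.0041 0.0009]
cutters top 0.023 want 0.024 orange mean-seat [-0.0134  0.0008]
tape top 0.039 want 0.038 orange mean-seat [0.0022 0.0006]
spanner top 0.0246 want 0.024 orange mean-seat [-0.0176  0.0006]
True 47.025
the job is handed in; nothing more can be done
None
```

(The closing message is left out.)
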